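# Set a ratchet clamp to tighten and clamp a tube on the welding bench

## Task

The square tube must be held firmly against the dark stop block before it is welded, but the ratchet clamp's direction lever is still set to loosen. Flip the orange-tabbed lever over to tighten, swing the red-knobbed handle well back (anticlockwise, most of the way to its stop) to feel that it free-wheels and the jaw does not back off, then work the handle to close the jaw until the tube is pinched against the stop and turning takes about half as much force again as while the jaw was just running up. Do not crank it past that, leave the things around the clamp alone, and let go.

Things in the scene. Friction and masses are not known exactly. Their poses are not given: they have to be found in the camera images.
- spindle_axis (a point): Point on the clamp's vertical spindle axis at the top of the round steel ratchet head (86 mm diameter, with a 40 mm wide neck towards the knob; top 72 mm above the bench). Its frame is that of the fixed blue clamp: -y is the way the jaw closes, towards tube and stop; z up. Blue base plate 130 x 140 x 12 mm.
- handle (a joint): Handle's angle about the spindle axis, rad, growing CLOCKWISE from above; stops at -0.7 and 0.7; at 0 it points along the clamp frame's +y. Free-wheeling over the clicks costs 1 to 4 N at the knob. A tooth is 0.39 rad: a stroke can lose up to that before it bites. Driving while the jaw runs free takes about 8.5 N at the knob (4.5 to 6.5 N left when held still). The spindle stays put by friction.
- knob_centre (a point): Centre (95 mm above the bench) of the red upright round knob, 24 mm diameter, 66 to 124 mm above the bench, fixed on the handle's end, 130 mm from the spindle axis. From its foot an 18 mm wide steel bar, 54 to 66 mm above the bench, runs to the head.
- lever (a joint): Direction lever's angle, rad, growing clockwise from above: -0.5 to -0.2 = loosen (drives anticlockwise), 0.2 to 0.5 = tighten (drives clockwise). An over-centre spring snaps it to either side and takes up to 3 N at the tab; stops at -0.5, 0.5. It rides on the handle: pivot on the handle's line, 64 mm from the spindle axis towards the knob; it points back to the head's centre.
- lever_tab (a point): Centre of the lever's upright orange tab: 10 mm along the lever, 8 mm across, 26 mm tall (79 to 105 mm above the bench, this point at 92), 45 mm from the lever's pivot, on top of the head. Frame: x along the lever from tab to pivot, z up; pushing the tab across to its own +y sets tighten (43 mm of travel, stop to stop).
- pad_face (a point): Centre of the face of the copper-coloured spring pad on the jaw (66 mm wide, 40 mm tall), which closes towards the tube 10 mm per rad of spindle turn. Behind the pad is a spring of 10 N per mm with 12 mm of travel: each 10 N of pad force adds about 0.8 N at the knob while driving.
- pad: The same spring pad of the jaw, as a body (its origin lies on the bench at the spindle axis when the jaw is as built, and slides along with the pad).
- work: Loose piece of square steel tube to be clamped, 80 x 45 x 45 mm, 0.5 kg, lying on the bench between pad and stop with its 80 mm across the clamp (its x). Origin at the centre of its underside.
- stop: Dark steel stop block bolted to the bench, 110 mm wide and 50 mm tall; its origin lies on the bench at the middle of the face that the tube is pressed against, which looks to its own +y.
- magnet: Bystander: red triangular welding magnet, about 90 x 90 x 18 mm, loose on the bench beyond the clamp. Origin at its underside.
- tin: Bystander: upright tin, 64 mm diameter, 75 mm tall, with a yellow label. Origin at the centre of its underside.
- hammer: Bystander: hammer 240 mm long lying on the bench. Origin at its underside.
- offcut: Bystander: flat steel offcut 100 x 60 x 8 mm lying on the bench. Origin at the centre of its underside.

How it is judged:
By the outcome, as a careful person would: the job done as asked, in the order asked, and still so for the second after the job is handed in, with the robot touching nothing.
It also fails if it takes over 72 s, if anything falls off the work surface, if the arm or the gripper's body presses on something with over 40 N, if the wrist force passes 120 N, or if a joint passes its speed limit or range.

## Robot

A 6-joint arm with a two-finger parallel gripper is mounted at the origin on the work surface. World frame = base frame: x ahead of the robot, y to its left, z up, the work surface at z = 0. Lengths are in m, angles in rad, forces in N, time in s.
With the tool pointing down it reaches from about 0.3 to 0.775 m from the base axis. Payload 14.6 kg.
Tool frame: the origin (TCP) lies where the fingers leave the gripper's body, on its centre line; the fingertips stand 97 mm ahead of it and the grasp point (between the pads) lies 78 mm ahead of it; z points along the fingers, y is the direction in which the jaws open and shut (so a half turn about z gives the same grasp; the last joint's range is limited). The gripper opens to 94 mm and grips with 3 to 60 N. Pads are 16 mm wide; open, the fingers measure 119 mm over their backs; the gripper's body (75 mm by 177 mm) begins 78 mm behind the grasp point.
Start: joints at [1.186, 0.3, 1.521, -0, 1.321, -0.067], TCP at [0.172, 0.522, 0.303] pointing down, gripper open.
Joint ranges: [-3.03, 3.03], [-0.79, 2.21], [0.23, 2.52], [-1.04, 4.18], [0, 3.07], [-2.55, 2.55]. Speed limits (rad/s): [2.22, 2.22, 2.57, 3.14, 3.14, 3.14].

## Interface

Orientations are given as a unit quaternion [x, y, z, w].
In Python, from station import robot gives the robot as it stands.
- The arm moves only by the shell command python3 -m pendant 'ROWS' [OPENING] [FORCE]. ROWS is text: rows parted by semicolons, each of 4 numbers parted by spaces: the shift along the tool's x, y, z in cm, then the turn about the tool's z in rad. In form: dx dy dz turn; .... A call has 1 to 8 rows; each row shifts and turns the commanded pose from where the row before left it, along the tool's axes as they then stand; what a row does not reach is not made up. A row lasts 1/8 s, in which the tool goes at most 62.5 mm and 10.7 degrees, less where a joint would pass 70% of its speed; a pose out of reach is approached as far as the arm can. A call is refused whole if a number of a shift passes 6.25 or a number of a turn 0.188, either way. A call with a gripper value outside its range is refused whole. OPENING is the opening, from 0 (shut) to 1 (fully open), set as the call begins (- or left out, the last holds). The fingers move at their own pace and stop on an object; FORCE is the grip in N (left out, the last holds). Time passes only in rows, so rows that do not move let the fingers close. It gives the time, the measured TCP pose, the force and the opening at its end, in the units of the state.
- robot.get_obs(): the state, without advancing time (a new reading comes with each control period).
- robot.read_camera(name): name is "scene" or "top"; returns a dict with "frame" (480x640x3 uint8, red, green, blue), "mtx" (3x3 intrinsics, pixels), "k1" (the pictures are not rectified: a ray, as slopes to the right and down, at radius r is drawn at 1 + k1 r^2 times it, then the intrinsics apply), "extrinsics" (4x4, takes a point from world to camera coordinates). Camera axes: x right, y down, z forward; pixel columns grow to the right and rows downward; lengths in m; the calibration is good to about 2 mm. A picture is of the moment at which its call begins. There is no depth.
- robot.finish_job(): hands the job in, once; it reports no verdict.
The state is a dict: "time_s": time; "q": joint angles; "qvel": joint speeds; "tau": joint torques, N m; "eef_pos": TCP position; "tool_rot": TCP orientation; "wrist_force": force on the tool from outside, world axes, zero at the start; "torque": the same for the moment, N m; "width": finger opening in m.
Only numpy, scipy, OpenCV 4.12 (cv2) and the standard library are available. Lean on these libraries where they do the work, as an engineer would, in place of code of your own. Each camera call takes 0.05 s, during which the arm holds its last target.

## Working session

There is one attempt and no reset: what is moved stays moved. The work goes in short steps, Python scripts to look and compute and a shell command to move; the robot and the scene stay as the last step left them, time stands still between calls to the robot, and variables do not carry over. Pictures are saved under pics/ and viewed, and the job is handed in when it is done.

```bash
ls; mkdir -p pics; python3 - <<'E'
from station import robot
import cv2,json
o=robot.get_obs();print({k:(v if not hasattr(v,'tolist') else [round(x,4) for x in v]) for k,v in o.items()})
for n in("scene","top"):
    c=robot.read_camera(n);cv2.imwrite(f"pics/{n}0.png",c["frame"][:,:,::-1]);print(n,c["mtx"],c["k1"],c["extrinsics"])
E
```

```text
pics
{'time_s': 0.0, 'q': [np.float64(1.1864), np.float64(0.3005), np.float64(1.5216), np.float64(0.0), np.float64(1.3207), np.float64(-0.0666)], 'qvel': [np.float64(0.0003), np.float64(0.0009), np.float64(-0.0012), np.float64(0.0003), np.float64(0.0009), np.float64(-0.0017)], 'tau': [np.float64(0.0002), np.float64(-53.1805), np.float64(-35.2736), np.float64(0.0708), np.float64(0.0244), np.float64(-0.0001)], 'eef_pos': [np.float64(0.1718), np.float64(0.5223), np.float64(0.3021)], 'tool_rot': [np.float64(0.1582), np.float64(0.9874), np.float64(-0.0006), np.float64(-0.0001)], 'wrist_force': [np.float64(1.0183), np.float64(-0.3894), np.float64(0.4327)], 'torque': [np.float64(-0.0243), np.float64(-0.0362), np.float64(-0.0091)], 'width': 0.09374055104984146}
scene [[608.15856625   0.         319.08992518]
 [  0.         608.15856625 234.8221936 ]
 [  0.           0.           1.        ]] -0.03230387765365445 [[-0.78112862  0.62436765 -0.00176506  0.41461673]
 [ 0.38263946  0.47647164 -0.79155658 -0.14640844]
 [-0.49338132 -0.61898288 -0.61109333  1.52944762]
 [ 0.          0.          0.          1.        ]]
top [[525.55025266   0.         314.10323118]
 [  0.         525.55025266 233.8188918 ]
 [  0.           0.           1.        ]] -0.12739290425859753 [[ 0.0240571  -0.99970145 -0.00427282 -0.01258647]
 [-0.99569223 -0.02357735 -0.08967218  0.54742145]
 [ 0.08954467  0.00641167 -0.99596217  1.34606677]
 [ 0.          0.          0.          1.        ]]
```

View pics/scene0.png

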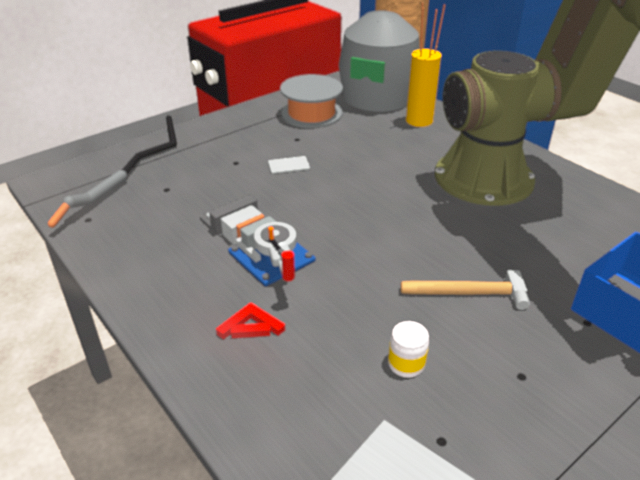

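View pics/top0.png

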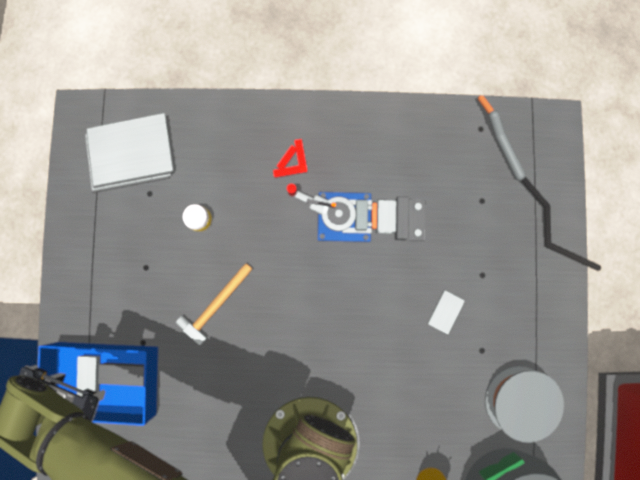

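The clamp is at about (338,213) in the top view. The knob (292,189) sits up-left of it, so the handle is at roughly +0.5. The magnet (292,160) is close to the knob. I'll zoom in and measure.

```bash
cat > h.py <<'E'
from station import robot
import cv2,numpy as np
def ray(c,uv):
    p=cv2.undistortPoints(np.array([[uv]],float),c["mtx"],np.array([c["k1"],0,0,0,0.]))[0,0]
    R=c["extrinsics"][:3,:3];t=c["extrinsics"][:3,3]
    d=R.T@np.array([p[0],p[1],1]);return -R.T@t,d/np.linalg.norm(d)
def plane(c,uv,z):
    o,d=ray(c,uv);return o+d*(z-o[2])/d[2]
def tri(c1,u1,c2,u2):
    o1,d1=ray(c1,u1);o2,d2=ray(c2,u2)
    s=np.linalg.lstsq(np.stack([d1,-d2],1),o2-o1,rcond=None)[0]
    a,b=o1+d1*s[0],o2+d2*s[1];return (a+b)/2,np.linalg.norm(a-b)
def proj(c,P):
    E=c["extrinsics"];r,_=cv2.Rodrigues(E[:3,:3])
    return cv2.projectPoints(np.array([P],float),r,E[:3,3],c["mtx"],np.array([c["k1"],0,0,0,0.]))[0][0,0]
def crop(c,x0,y0,x1,y1,k,name):
    cv2.imwrite(name,cv2.resize(c["frame"][y0:y1,x0:x1,::-1],None,fx=k,fy=k,interpolation=cv2.INTER_CUBIC))
def blobs(c,lo,hi,box,amin=3):
    h=cv2.cvtColor(c["frame"],cv2.COLOR_RGB2HSV);m=cv2.inRange(h,np.array(lo),np.array(hi))
    k=np.zeros_like(m);x0,y0,x1,y1=box;k[y0:y1,x0:x1]=m[y0:y1,x0:x1]
    n,l,s,ce=cv2.connectedComponentsWithStats(k)
    return [(ce[i].round(2).tolist(),s[i].tolist()) for i in range(1,n) if s[i,4]>=amin]
E
python3 - <<'E'
from h import *
t=robot.read_camera("top");s=robot.read_camera("scene")
crop(t,265,130,435,255,4.7,"pics/tz1.png");crop(s,190,190,330,345,3.8,"pics/sz1.png")
for n,c,b in(("top",t,(265,130,435,255)),("scene",s,(190,190,330,345))):
    print(n,"red",blobs(c,(0,180,90),(4,255,255),b),"\n orange",blobs(c,(6,150,90),(18,255,255),b),"\n blue",blobs(c,(100,150,50),(125,255,255),b))
E
```

```text
top red [([291.92, 161.11], [274, 140, 33, 37, 554]), ([291.41, 188.6], [288, 184, 8, 10, 63])] 
 orange [([333.07, 204.6], [331, 203, 5, 4, 15]), ([374.45, 205.91], [374, 203, 2, 7, 11]), ([373.49, 216.43], [372, 210, 4, 14, 35]), ([373.8, 226.4], [373, 226, 3, 2, 5])] 
 blue [([345.81, 195.14], [327, 193, 37, 6, 134]), ([369.0, 215.5], [369, 212, 1, 8, 8]), ([337.55, 233.8], [319, 216, 45, 25, 374])]
scene red [([287.49, 265.63], [282, 251, 12, 30, 282]), ([251.13, 323.02], [217, 303, 68, 34, 1305])] 
 orange [([247.91, 222.79], [237, 216, 26, 20, 81]), ([270.64, 232.82], [268, 227, 6, 13, 56])] 
 blue [([301.38, 256.99], [294, 244, 21, 26, 267]), ([257.63, 266.69], [229, 249, 52, 37, 693])]
```

View pics/tz1.png

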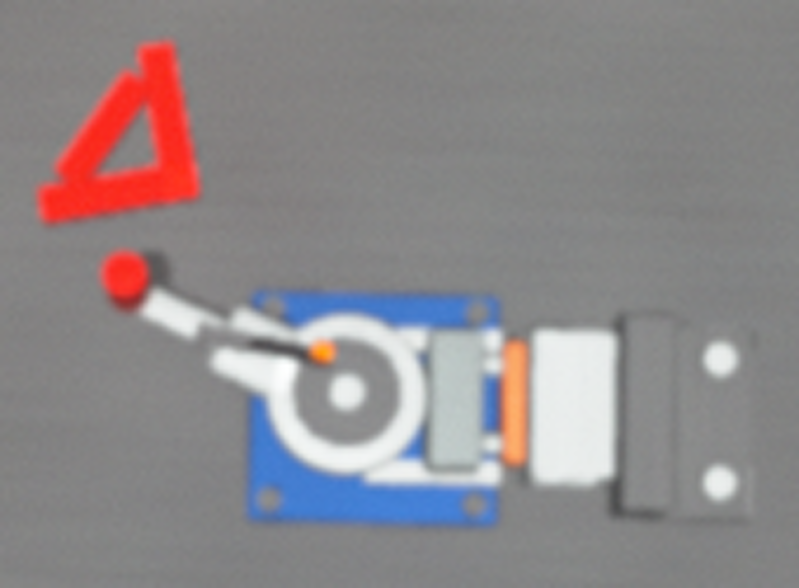

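View pics/sz1.png

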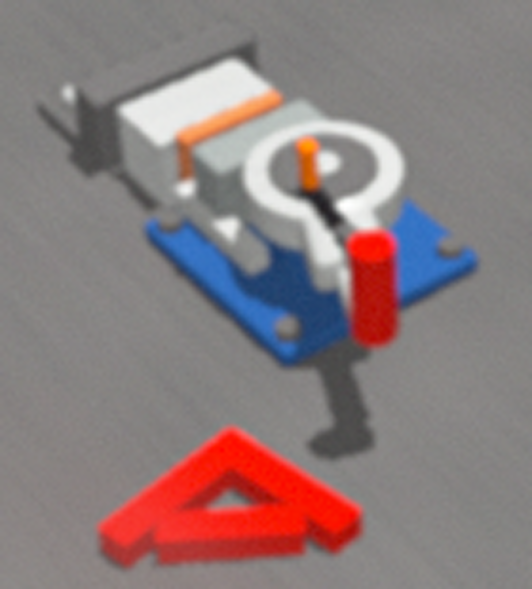

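```bash
python3 - <<'E'
from h import *
c=robot.read_camera("top");s=robot.read_camera("scene")
f=lambda x,y,z:plane(c,(265+(x+.5)/4.7-.5,130+(y+.5)/4.7-.5),z).round(4)
g=lambda x,y,z:plane(s,(190+(x+.5)/3.8-.5,190+(y+.5)/3.8-.5),z).round(4)
h=f(347,393,.072);k=f(126,274,.124);tb=f(322,352,.105)
print("head",h,g(324,180,.072),"knob",k,g(373,247,.124),"tab",tb,g(307,146,.105))
print([f(*p,.012) for p in((250,292),(498,297),(248,520),(498,523))])
print("stop edges",f(617,315,.05),f(613,515,.05),"tube",f(532,330,.045),f(532,480,.045),f(616,332,.045),f(616,482,.045),"pad",f(526,342,.045),f(526,465,.045))
print("magnet",[f(*p,.018) for p in((40,190),(200,192),(172,42),(43,222))])
print(np.linalg.norm(k-h)**2-.052**2)
E
```

```text
head [ 0.597 -0.06   0.072] [ 0.6045 -0.0494  0.072 ] knob [0.6498 0.0579 0.124 ] [0.6532 0.0634 0.124 ] tab [ 0.6141 -0.0452  0.105 ] [ 0.6182 -0.0425  0.105 ]
[array([ 0.661 , -0.0065,  0.012 ]), array([ 0.6616, -0.1467,  0.012 ]), array([ 0.5319, -0.0084,  0.012 ]), array([ 0.5336, -0.1484,  0.012 ])]
stop edges [ 0.6467 -0.2086  0.05  ] [ 0.5364 -0.2074  0.05  ] tube [ 0.638  -0.1624  0.045 ] [ 0.555  -0.1634  0.045 ] [ 0.6381 -0.2089  0.045 ] [ 0.555  -0.2096  0.045 ] pad [ 0.6312 -0.1591  0.045 ] [ 0.5632 -0.16    0.045 ]
magnet [array([0.7157, 0.1135, 0.018 ]), array([0.7165, 0.023 , 0.018 ]), array([0.8033, 0.0412, 0.018 ]), array([0.6974, 0.1112, 0.018 ])]
0.01668825000000001
```

```bash
python3 -m pendant '-2 -2 0 -0.16; -2.2 -3 0 -0.158; -2.8 -3.4 0 0; -2.8 -3.4 0 0; -2.8 -3.4 0 0; -2.8 -3.4 0 0; -2.8 -3.4 0 0; -2.8 -3.4 0 0' 0 20; python3 -m pendant '-2.8 -3.4 0 0; -2.8 -3.4 0 0; -2.8 -3.4 0 0; -2.8 -3.4 0 0; -2.8 -3.4 0 0; -2.8 -3.4 0 0; 0 0 0 0; 0 0 0 0'
```

```text
time_s: 1.3
eef_pos: [0.3704, 0.2589, 0.3028]
tool_rot: [-0.0, 1.0, 0.0, 0.0]
wrist_force: [-0.8, 0.3, -0.4]
width: 0.0174
time_s: 2.3
eef_pos: [0.5374, 0.0565, 0.3024]
tool_rot: [-0.0, 1.0, 0.0, -0.0]
wrist_force: [-0.2, 0.5, -0.4]
width: 0.0004
```

```bash
python3 -m pendant '-3.4 -3.4 0 0; -3.4 -3.4 0 0; -3.5 -3.4 0 0; 0 0 3 0; 0 0 3 0; 0 0 2 0; 0 0 0 0'; python3 - <<'E'
from h import *
t=robot.read_camera("top");s=robot.read_camera("scene")
crop(t,265,130,435,255,4.7,"pics/tz2.png");crop(s,190,160,330,315,3.8,"pics/sz2.png")
E
```

```text
time_s: 3.18
eef_pos: [0.6401, -0.0446, 0.2215]
tool_rot: [-0.001, 1.0, 0.0, -0.001]
wrist_force: [0.1, 0.9, 0.0]
width: 0.0005
```

View pics/sz2.png

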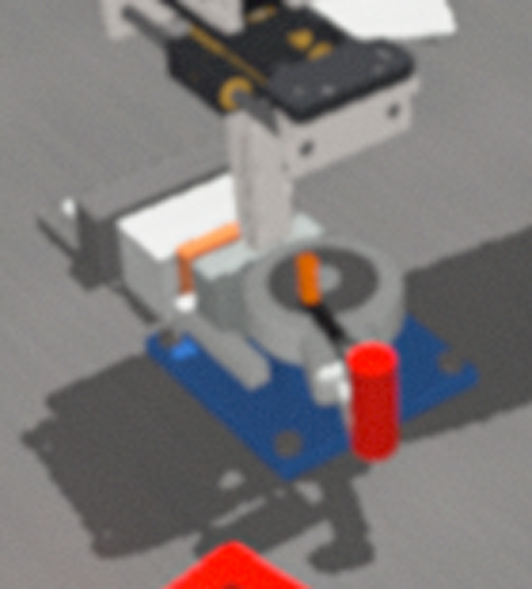

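View pics/tz2.png

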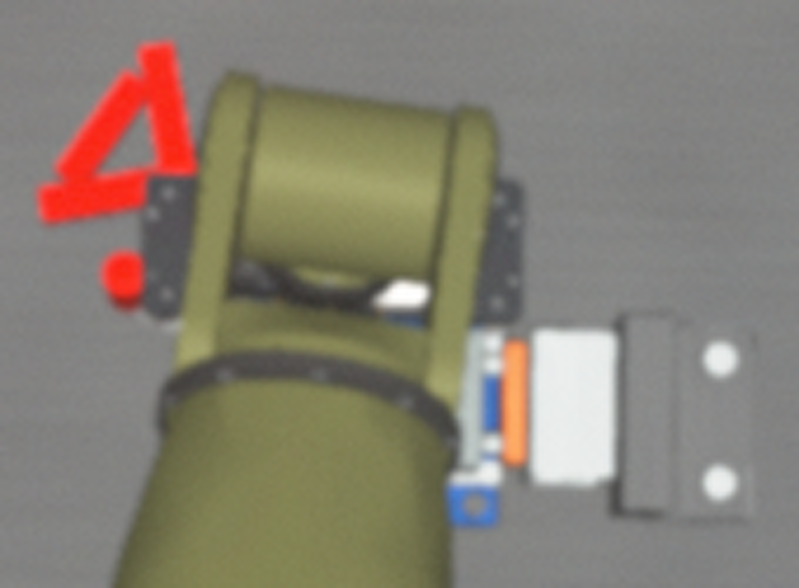

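The scene view shows the fingers above and on the +x side of the orange tab. I'll lower them and push.

```bash
python3 -m pendant '0 0 2.1 0; 0 0 2 0; 0 0 0 0'; python3 -m pendant '0.5 0 0 0; 0.5 0 0 0;0 0 0 0'; python3 - <<'E'
from h import *
s=robot.read_camera("scene")
crop(s,190,160,330,315,3.8,"pics/sz3.png")
E
```

```text
time_s: 3.65
eef_pos: [0.6403, -0.0456, 0.1805]
tool_rot: [-0.0, 1.0, 0.0, -0.001]
wrist_force: [0.6, -0.7, 0.1]
width: 0.0005
time_s: 4.03
eef_pos: [0.6305, -0.0458, 0.1823]
tool_rot: [-0.0, 1.0, -0.0, 0.0]
wrist_force: [0.2, 0.1, -0.2]
width: 0.0
```

View pics/sz3.png

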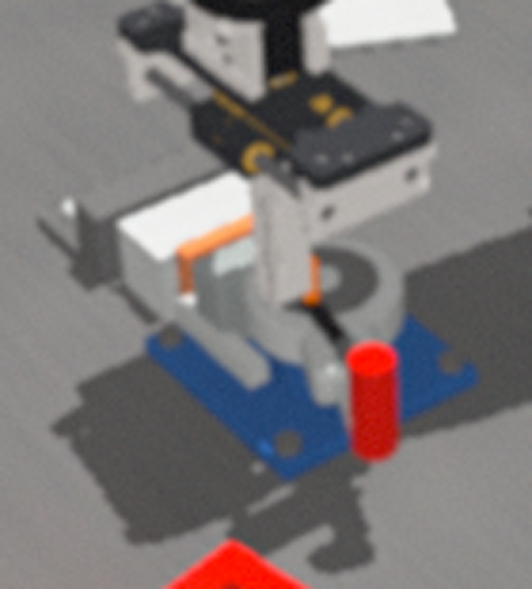

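```bash
python3 -m pendant '0.5 0 0 0; 0.5 0.1 0 0; 0.4 0.2 0 0;0 0 0 0'; python3 -m pendant '0.4 0.2 0 0; 0.4 0.2 0 0;0 0 0 0';python3 - <<'E'
from h import *
s=robot.read_camera("scene")
crop(s,190,160,330,315,3.8,"pics/sz4.png")
E
```

```text
time_s: 4.58
eef_pos: [0.6165, -0.0426, 0.1817]
tool_rot: [-0.0, 1.0, 0.0, -0.0]
wrist_force: [-0.1, -0.3, 0.1]
width: -0.0001
time_s: 4.95
eef_pos: [0.6093, -0.0391, 0.1819]
tool_rot: [-0.0, 1.0, -0.001, 0.002]
wrist_force: [9.0, -4.2, -5.2]
width: 0.0001
```

View pics/sz4.png

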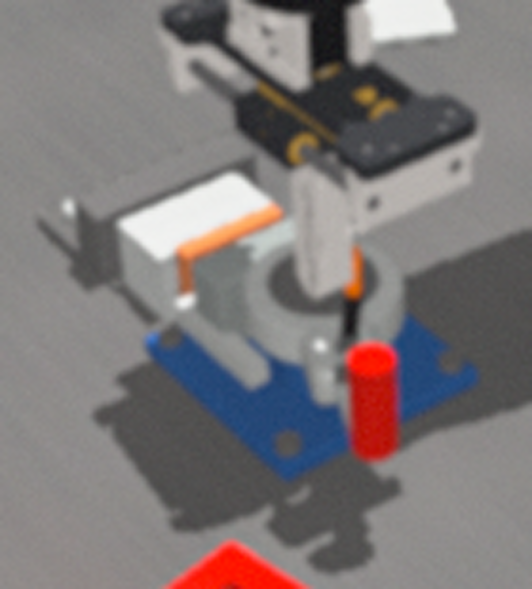

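```bash
python3 -m pendant '-0.5 0 0 0; -0.5 0 0 0;0 0 0 0'; python3 -m pendant '-0.5 0 -1 0; 0 0 -2 0; 0 0 -3 0; 0 0 -3 0;-2 0 -3 0;-6 0 0 0;0 0 0 0'; python3 - <<'E'
from h import *
t=robot.read_camera("top");s=robot.read_camera("scene")
crop(t,265,130,435,255,4.7,"pics/tz5.png");crop(s,190,190,330,345,3.8,"pics/sz5.png")
E
```

```text
time_s: 5.38
eef_pos: [0.6189, -0.0387, 0.1815]
tool_rot: [-0.0, 1.0, 0.0, -0.0]
wrist_force: [-0.1, 0.1, 0.6]
width: 0.0008
time_s: 6.25
eef_pos: [0.7052, -0.0388, 0.2992]
tool_rot: [-0.0, 1.0, 0.0, -0.001]
wrist_force: [0.1, 0.3, -1.2]
width: 0.0004
```

View pics/sz5.png

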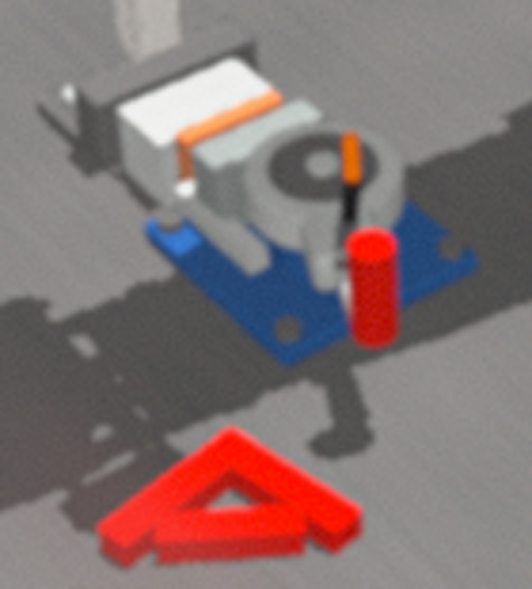

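View pics/tz5.png

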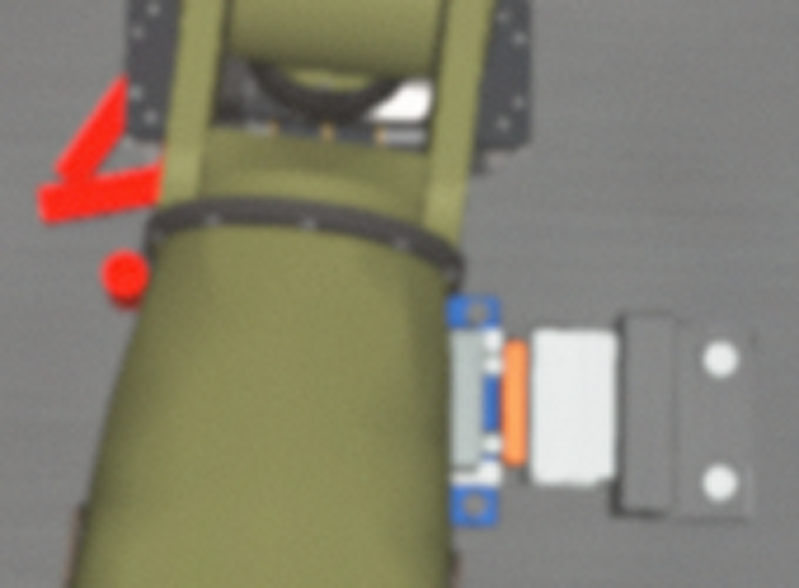

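```bash
python3 - <<'E'
from h import *
s=robot.read_camera("scene")
g=lambda x,y,z:plane(s,(190+(x+.5)/3.8-.5,190+(y+.5)/3.8-.5),z)
b=np.array([.003,.003,0])
h=np.array([.5975,-.0595]);k=g(373,245,.124)-b
tb=g(351,139,.105)-b
for K in(k[:2],np.array([.6505,.059])):
    a=np.arctan2(K[0]-h[0],K[1]-h[1]);p=h+.064*np.array([np.sin(a),np.cos(a)])
    d=p-tb[:2];print("handle",a,"knob",K,"tab",tb,"len",np.linalg.norm(d),"lever",np.arctan2(d[0],d[1])-a)
print(blobs(s,(0,180,90),(4,255,255),(270,230,310,300)))
E
```

```text
handle 0.4113442470836333 knob [0.64928566 0.05921175] tab [ 0.5940574  -0.03617344  0.105     ] len 0.04573221106197534 lever 0.2764527124972564
handle 0.42057082507704396 knob [0.6505 0.059 ] tab [ 0.5940574  -0.03617344  0.105     ] len 0.04589428732943417 lever 0.2796204774139707
[([287.5, 265.25], [281, 251, 13, 30, 303])]
```

```bash
python3 -m pendant '0 5 0 0;0 6 0 0;0 6 0 0;0 6 0 0;0 3 0 0;0 0 0 0' 1; python3 - <<'E'
from h import *
t=robot.read_camera("top")
crop(t,265,130,435,255,4.7,"pics/tz6.png")
E
```

```text
time_s: 7.15
eef_pos: [0.7016, 0.2232, 0.3031]
tool_rot: [-0.002, 1.0, 0.0, 0.001]
wrist_force: [-0.5, -0.5, -0.6]
width: 0.0569
```

View pics/tz6.png

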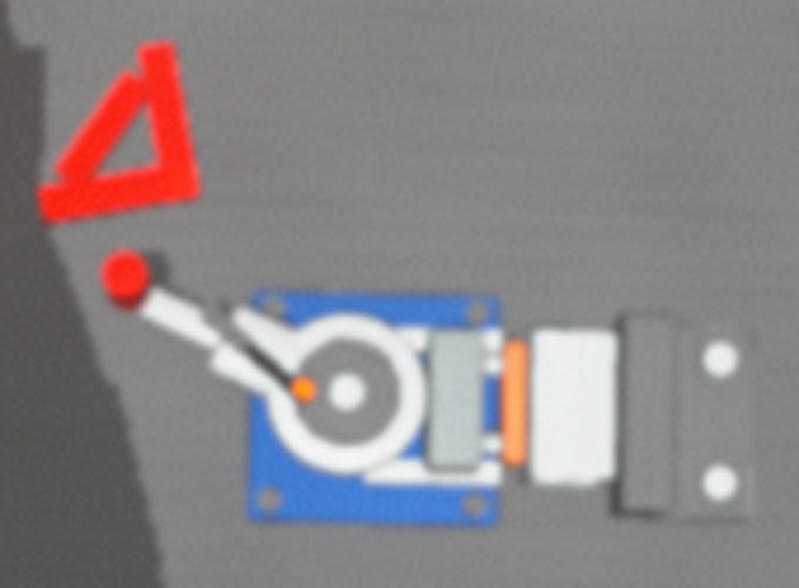

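```bash
python3 - <<'E'
from h import *
c=robot.read_camera("top")
f=lambda x,y,z:plane(c,(265+(x+.5)/4.7-.5,130+(y+.5)/4.7-.5),z)[:2]
h=f(347,393,.072);k=f(126,274,.124);d=k-h;a=np.arctan2(d[0],d[1]);p=h+.064*d/np.linalg.norm(d)
for t in((322,352),(303,389)):
    e=p-f(*t,.105);print(a,f(*t,.105),np.linalg.norm(e),np.arctan2(e[0],e[1])-a)
print(f(225,307,.077),p)
E
```

```text
0.4209115089836151 [ 0.61406802 -0.04519691] 0.04450772729907602 -0.21549243821038006
0.4209115089836151 [ 0.5942473  -0.03563693] 0.044631662880310286 0.28339620795947223
[0.64138609 0.00662064] [ 0.62314659 -0.00162493]
```

```bash
python3 - <<'E'
from h import *
o=robot.get_obs();print(np.round(o["q"],3),o["width"],o["eef_pos"])
E
```

```text
[ 0.254  0.75   0.853 -0.     1.538 -1.316] 0.06493363559815997 [0.70240323 0.22046634 0.30287166]
```

```bash
python3 -m pendant '1.3 -4 0 0;1.3 -4 0 0;1.3 -4 0 0;1.3 -4.1 0 0;0 0 0 0.18;0 0 0 0.18;0 0 0 0.18;0 0 0 0.18' 1; python3 -m pendant '0 0 0 0.18;0 0 0 0.18;0 0 0 0.18;0 0 0 0.18;0 0 0 0.18;0 0 0 0.18;0 0 0 0.18;0 0 0 0.01'; python3 -m pendant '0 0 0 0'; python3 - <<'E'
from h import *
o=robot.get_obs();print(np.round(o["q"],3),o["width"],o["eef_pos"]);q=o["tool_rot"]
from scipy.spatial.transform import Rotation as R
print(R.from_quat(q).as_matrix().round(3))
E
```

```text
time_s: 8.25
eef_pos: [0.6504, 0.0584, 0.3025]
tool_rot: [0.356, 0.935, 0.0, 0.0]
wrist_force: [-0.1, 0.0, -0.7]
width: 0.0938
time_s: 9.25
eef_pos: [0.6505, 0.0588, 0.3024]
tool_rot: [0.839, 0.544, 0.0, 0.0]
wrist_force: [0.2, -0.5, -0.1]
width: 0.0938
time_s: 9.38
eef_pos: [0.6507, 0.0594, 0.3021]
tool_rot: [0.838, 0.546, 0.0, 0.0]
wrist_force: [-0.2, -0.1, 0.6]
width: 0.0937
[ 0.035  0.536  1.192 -0.     1.413  0.451] 0.09371070392231945 [0.6507009  0.05936112 0.30211333]
[[ 0.404  0.915  0.   ]
 [ 0.915 -0.404 -0.   ]
 [ 0.     0.    -1.   ]]
```

```bash
python3 -m pendant '0 0 3 0;0 0 4 0;0 0 3 0;0 0 1.7 0;0 0 1 0;0 0 0 0'; python3 -m pendant '0 0 0 0;0 0 0 0;0 0 0 0;0 0 0 0;0 0 0 0;0 0 0 0;0 0 0 0;0 0 0 0' 0.2 15;  python3 - <<'E'
from h import *
s=robot.read_camera("scene")
crop(s,190,190,330,345,3.8,"pics/sz7.png")
E
```

```text
time_s: 10.12
eef_pos: [0.651, 0.0601, 0.1748]
tool_rot: [0.839, 0.545, 0.0, 0.0]
wrist_force: [0.6, 0.3, 0.2]
width: 0.0947
time_s: 11.12
eef_pos: [0.6509, 0.0602, 0.1747]
tool_rot: [0.839, 0.545, 0.0, -0.0]
wrist_force: [0.5, -0.8, -0.3]
width: 0.024
```

View pics/sz7.png

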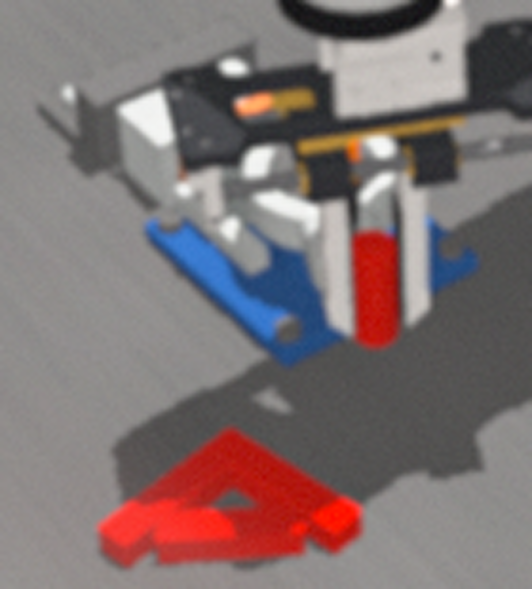

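The knob is between the fingers at 24 mm, and there is no side load. Next I'll swing it anticlockwise.

```bash
python3 -m pendant '0 0 0 0;-0.02 -0.78 0 -0.06;-0.02 -0.78 0 -0.06;-0.02 -0.78 0 -0.06' - 25; python3 -m pendant '-0.02 -0.78 0 -0.06;-0.02 -0.78 0 -0.06;-0.03 -0.78 0 -0.06;-0.02 -0.78 0 -0.06'
```

```text
time_s: 11.68
eef_pos: [0.6286, 0.0678, 0.1747]
tool_rot: [0.786, 0.619, -0.0, 0.0]
wrist_force: [1.0, -1.7, -0.3]
width: 0.0236
time_s: 12.18
eef_pos: [0.5977, 0.0716, 0.1747]
tool_rot: [0.706, 0.708, 0.0, 0.0]
wrist_force: [0.1, -1.8, 0.4]
width: 0.0235
```

```bash
python3 -m pendant '-0.02 -0.78 0 -0.06;-0.03 -0.78 0 -0.06;-0.02 -0.78 0 -0.06;-0.03 -0.78 0 -0.06'; python3 -m pendant '-0.02 -0.78 0 -0.06;-0.03 -0.78 0 -0.06;-0.02 -0.78 0 -0.06;-0.03 -0.78 0 -0.06';python3 -m pendant '-0.02 -0.78 0 -0.06;-0.03 -0.78 0 -0.06;0 0 0 0'; python3 - <<'E'
from h import *
t=robot.read_camera("top");s=robot.read_camera("scene")
crop(t,265,130,435,255,4.7,"pics/tz8.png");crop(s,190,190,330,345,3.8,"pics/sz8.png")
o=robot.get_obs();print(o["eef_pos"],o["wrist_force"],o["q"])
E
```

```text
time_s: 12.68
eef_pos: [0.5667, 0.0679, 0.1747]
tool_rot: [0.616, 0.788, 0.0, -0.0]
wrist_force: [0.7, 0.6, -0.6]
width: 0.0238
time_s: 13.18
eef_pos: [0.5374, 0.0569, 0.1747]
tool_rot: [0.518, 0.856, 0.0, -0.0]
wrist_force: [-3.1, 2.7, -0.1]
width: 0.0237
time_s: 13.55
eef_pos: [0.5239, 0.0488, 0.1747]
tool_rot: [0.466, 0.885, -0.0, -0.001]
wrist_force: [-4.2, 3.2, 0.8]
width: 0.0239
[0.52404202 0.04895469 0.17465645] [-4.81344517  4.48629267  0.86766592] [ 2.33316317e-02  3.92777849e-01  1.71760374e+00  7.77130794e-04
  1.03253798e+00 -5.77746962e-01]
```

View pics/sz8.png

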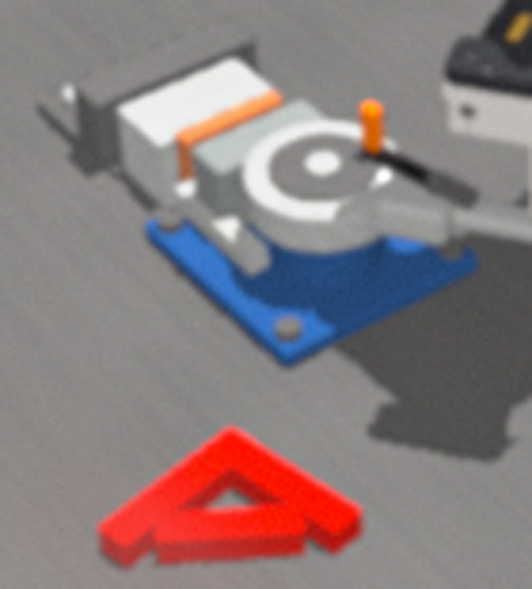

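View pics/tz8.png

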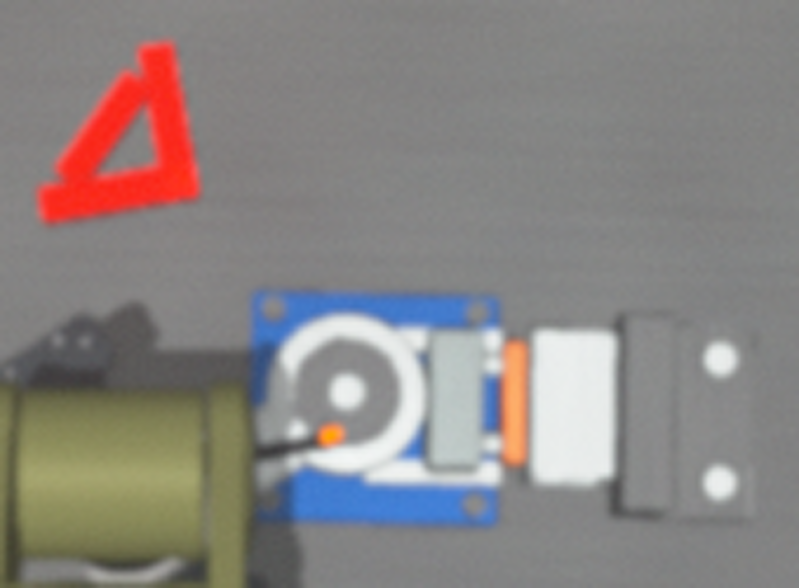

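The arm freewheeled: tangential force was about 1–2 N, and the pad is still at 500–527 px in the top crop. The pull is now mostly radial, so I'll ease that and start driving clockwise.

```bash
cat > f.py <<'E'
from h import *
from scipy.spatial.transform import Rotation as R
o=robot.get_obs();M=R.from_quat(o["tool_rot"]).as_matrix();F=M.T@np.array(o["wrist_force"]);p=np.array(o["eef_pos"])-[.5972,-.0598,0]
print("t %.2f rad %.1f tang(cw+ resist-) %.2f angle %.3f R %.4f w %.4f"%(o["time_s"],F[0],F[1],np.arctan2(p[0],p[1]),np.hypot(p[0],p[1]),o["width"]))
E
python3 -m pendant '0.12 0 0 0;0 0 0 0'>/dev/null; python3 f.py
python3 -m pendant '-0.02 0.78 0 0.06;-0.02 0.78 0 0.06'>/dev/null; python3 f.py
python3 -m pendant '-0.02 0.78 0 0.06;-0.03 0.78 0 0.06'>/dev/null; python3 f.py
python3 -m pendant '-0.02 0.78 0 0.06;-0.02 0.78 0 0.06'>/dev/null; python3 f.py
python3 -m pendant '-0.02 0.78 0 0.06;-0.03 0.78 0 0.06'>/dev/null; python3 f.py
```

```text
t 13.90 rad -4.0 tang(cw+ resist-) -1.21 angle -0.592 R 0.1313 w 0.0234
t 14.15 rad -7.4 tang(cw+ resist-) -1.57 angle -0.471 R 0.1314 w 0.0236
t 14.40 rad -7.0 tang(cw+ resist-) -7.55 angle -0.354 R 0.1315 w 0.0236
t 14.65 rad -8.0 tang(cw+ resist-) -7.14 angle -0.238 R 0.1315 w 0.0239
t 14.90 rad -7.1 tang(cw+ resist-) -7.51 angle -0.120 R 0.1315 w 0.0239
```

```bash

python3 -m pendant '-0.08 0.78 0 0.06;-0.03 0.78 0 0.06'>/dev/null; python3 f.py
python3 -m pendant '-0.02 0.78 0 0.06;-0.02 0.78 0 0.06'>/dev/null; python3 f.py
python3 - <<'E'
from h import *
t=robot.read_camera("top");s=robot.read_camera("scene")
crop(t,340,180,430,250,8,"pics/tz9.png")
E
```

```text
t 15.15 rad -3.6 tang(cw+ resist-) -6.80 angle -0.001 R 0.1315 w 0.0237
t 15.40 rad -4.4 tang(cw+ resist-) -7.37 angle 0.117 R 0.1315 w 0.0235
```

View pics/tz9.png

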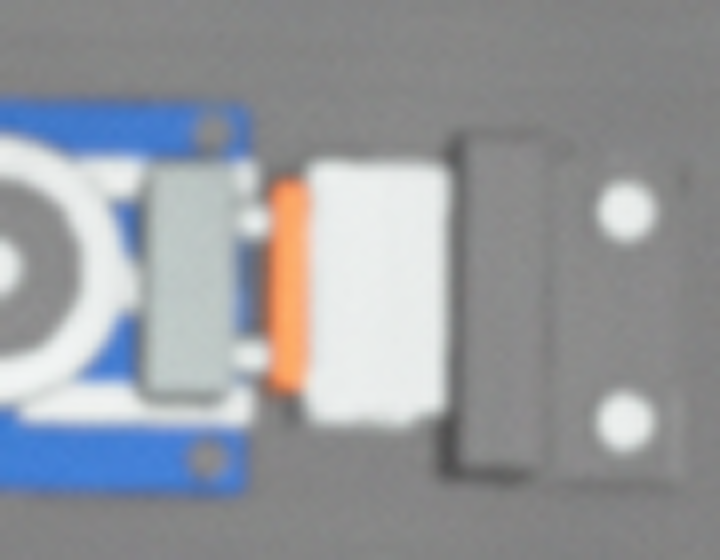

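```bash

python3 -m pendant '-0.05 0.78 0 0.06;-0.03 0.78 0 0.06'>/dev/null; python3 f.py
python3 -m pendant '-0.02 0.78 0 0.06;-0.02 0.78 0 0.06'>/dev/null; python3 f.py
python3 - <<'E'
from h import *
t=robot.read_camera("top")
crop(t,340,180,430,250,8,"pics/tz10.png")
E
```

```text
t 15.75 rad -0.7 tang(cw+ resist-) -7.41 angle 0.235 R 0.1315 w 0.0237
t 16.00 rad -2.9 tang(cw+ resist-) -7.15 angle 0.354 R 0.1315 w 0.0237
```

View pics/tz10.png

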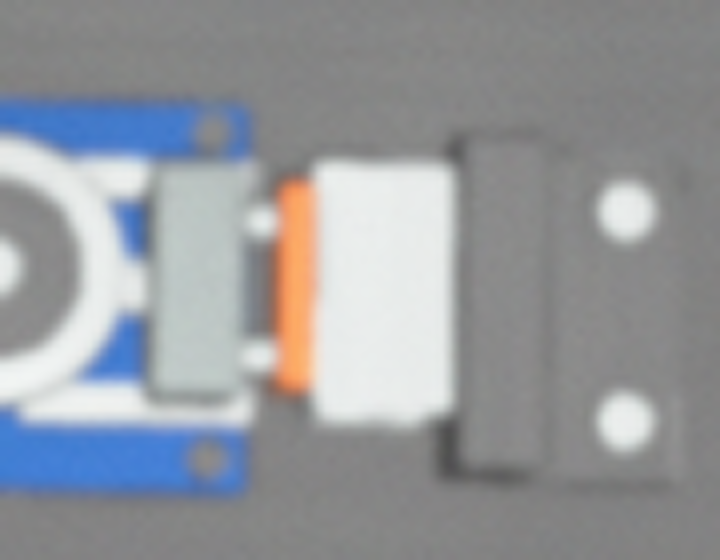

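The tube has slid over to about the stop (right edge at 455 px, stop edge at 458). The force is still at the free-running value, about 7.3 N.

```bash

python3 -m pendant '-0.02 0.78 0 0.06;-0.03 0.78 0 0.06'>/dev/null; python3 f.py
python3 -m pendant '-0.02 0.78 0 0.06'>/dev/null; python3 f.py
python3 -m pendant '-0.02 0.78 0 0.06'>/dev/null; python3 f.py
python3 - <<'E'
from h import *
t=robot.read_camera("top")
crop(t,340,180,430,250,8,"pics/tz11.png")
E
python3 f.py
```

```text
t 16.30 rad -1.3 tang(cw+ resist-) -8.03 angle 0.472 R 0.1316 w 0.0237
t 16.43 rad -2.0 tang(cw+ resist-) -7.32 angle 0.532 R 0.1316 w 0.0236
t 16.55 rad -2.1 tang(cw+ resist-) -6.55 angle 0.591 R 0.1316 w 0.0233
t 16.60 rad 0.3 tang(cw+ resist-) -2.47 angle 0.597 R 0.1316 w 0.0238
```

View pics/tz11.png

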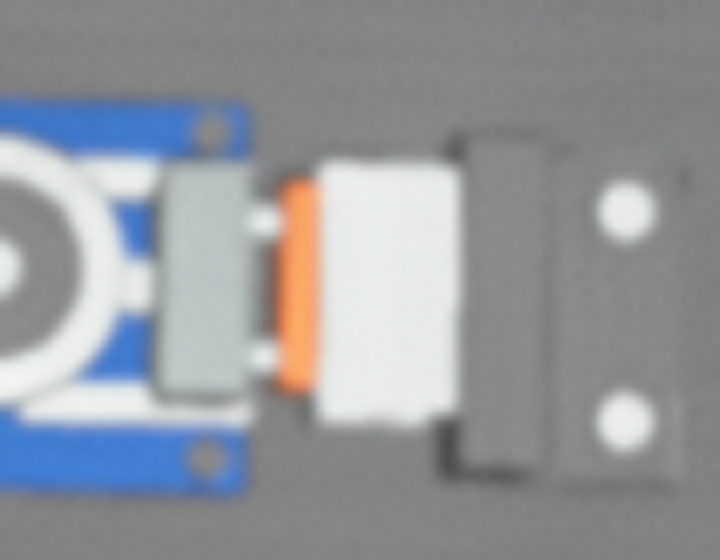

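```bash

python3 -m pendant '-0.06 -1.3 0 -0.1;-0.06 -1.3 0 -0.1;-0.06 -1.3 0 -0.1;-0.06 -1.3 0 -0.1;-0.06 -1.3 0 -0.1;-0.06 -1.3 0 -0.1'>/dev/null; python3 f.py
python3 -m pendant '-0.06 -1.3 0 -0.1;-0.06 -1.3 0 -0.1;-0.06 -1.3 0 -0.1;-0.06 -1.3 0 -0.1;-0.06 -1.3 0 -0.1;0 0 0 0'>/dev/null; python3 f.py
python3 -m pendant '-0.02 0.78 0 0.06;-0.02 0.78 0 0.06'>/dev/null; python3 f.py
python3 -m pendant '-0.02 0.78 0 0.06;-0.03 0.78 0 0.06'>/dev/null; python3 f.py
python3 -m pendant '-0.02 0.78 0 0.06;-0.02 0.78 0 0.06'>/dev/null; python3 f.py
```

```text
t 17.35 rad -6.1 tang(cw+ resist-) 0.60 angle -0.002 R 0.1315 w 0.0237
t 18.10 rad -4.4 tang(cw+ resist-) -0.72 angle -0.498 R 0.1313 w 0.0236
t 18.35 rad -8.4 tang(cw+ resist-) -1.00 angle -0.373 R 0.1314 w 0.0235
t 18.60 rad -5.7 tang(cw+ resist-) -1.03 angle -0.254 R 0.1315 w 0.0235
t 18.85 rad -8.4 tang(cw+ resist-) -9.42 angle -0.140 R 0.1315 w 0.0235
```

```bash
python3 f.py
python3 -m pendant '-0.06 0.78 0 0.06;-0.03 0.78 0 0.06'>/dev/null; python3 f.py
python3 -m pendant '-0.02 0.78 0 0.06'>/dev/null; python3 f.py
```

```text
t 18.85 rad -8.4 tang(cw+ resist-) -9.42 angle -0.140 R 0.1315 w 0.0235
t 19.10 rad -4.3 tang(cw+ resist-) -9.29 angle -0.022 R 0.1315 w 0.0236
t 19.23 rad -5.1 tang(cw+ resist-) -9.58 angle 0.037 R 0.1315 w 0.0234
```

```bash

python3 -m pendant '-0.02 0.78 0 0.06'>/dev/null; python3 f.py
python3 -m pendant '-0.02 0.78 0 0.06'>/dev/null; python3 f.py
```

```text
t 19.35 rad -6.1 tang(cw+ resist-) -9.39 angle 0.096 R 0.1316 w 0.0236
t 19.48 rad -5.7 tang(cw+ resist-) -11.09 angle 0.155 R 0.1316 w 0.0238
```

```bash

python3 -m pendant '-0.02 0.78 0 0.06'>/dev/null; python3 f.py
```

```text
t 19.60 rad -6.4 tang(cw+ resist-) -11.99 angle 0.214 R 0.1316 w 0.0238
```

The driving force is about 11.4 N when smoothed, against 7.3 N running, which is about 1.55 times. I'm stopping here to let go and retreat.

```bash

python3 -m pendant '0 -0.05 0 0;0 0 0 0;0 0 0 0'; python3 f.py
python3 -m pendant '0 0 0 0;0 0 0 0;0 0 0 0;0 0 0 0;0 0 0 0;0 0 0 0;0 0 0 0;0 0 0 0' 0.85; 
python3 -m pendant '0 0 -2 0;0 0 -4 0;0 0 -4 0;0 0 -4 0;2 0 0 0;6 0 0 0;6 0 0 0;6 0 0 0'; python3 -m pendant '6 0 0 0;0 0 0 0;0 0 0 0'; python3 - <<'E'
from h import *
t=robot.read_camera("top");s=robot.read_camera("scene")
crop(t,265,130,435,255,4.7,"pics/tz12.png");crop(s,190,190,330,345,3.8,"pics/sz12.png")
E
```

```text
time_s: 19.98
eef_pos: [0.6248, 0.0689, 0.1746]
tool_rot: [0.78, 0.626, -0.001, -0.0]
wrist_force: [-6.6, -3.5, 2.1]
width: 0.0233
t 19.98 rad -4.9 tang(cw+ resist-) -5.69 angle 0.211 R 0.1316 w 0.0233
time_s: 20.98
eef_pos: [0.6252, 0.069, 0.1747]
tool_rot: [0.78, 0.626, 0.0, 0.0]
wrist_force: [-0.3, -0.3, 1.0]
width: 0.0801
time_s: 21.98
eef_pos: [0.6685, 0.2666, 0.3149]
tool_rot: [0.78, 0.626, -0.0, -0.0]
wrist_force: [0.0, -1.0, 0.2]
width: 0.0796
time_s: 22.35
eef_pos: [0.6814, 0.3229, 0.3142]
tool_rot: [0.78, 0.626, -0.0, -0.0]
wrist_force: [0.9, -0.9, 1.0]
width: 0.0797
```

View pics/tz12.png

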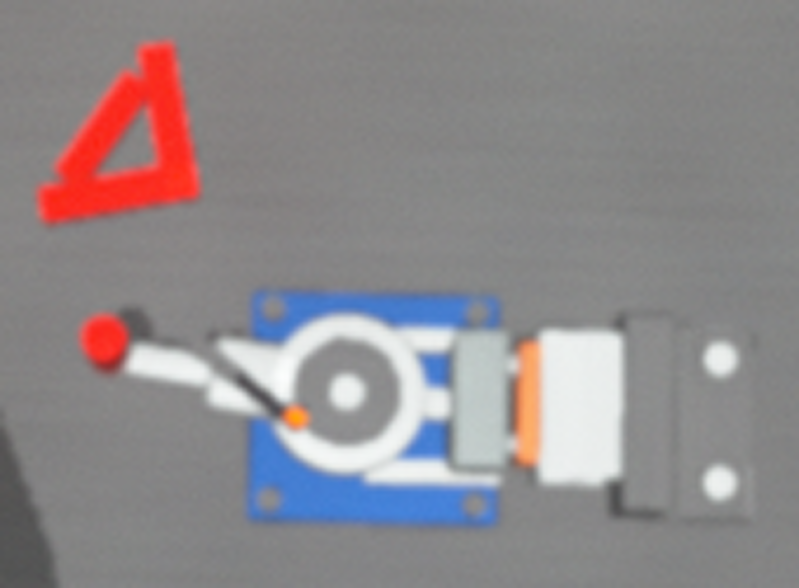

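View pics/sz12.png

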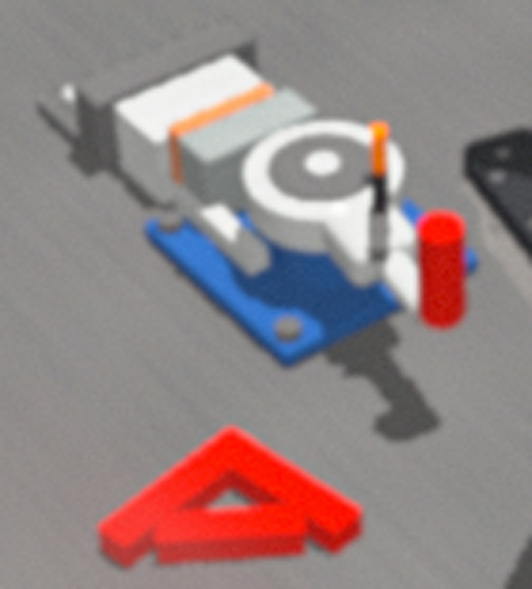

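```bash
python3 -c "
from station import robot
print(robot.finish_job())"
```

```text
the job is handed in; nothing more can be done
None
```

The tube is clamped against the stop, and I handed the job in at about 22 s of the 72 s allowed, with the robot clear of everything.

- **Lever:** I flipped it from about −0.22 to +0.28 rad. It settled there rather than at its 0.5 stop, but that is inside the tighten range, and it still looked set to tighten in the last pictures.
- **Free-wheel test:** I swung the handle back to about −0.6 rad. It took only 1–2 N at the knob along the swing, and the pad did not move in the top view.
- **Closing:** This took two driving strokes with one free-wheeling back stroke between them. The first ran the jaw up and slid the tube to the stop at about 7.3 N. The second tightened it to about 11.4 N, smoothed over noisy readings, which is about 1.55 times the running force. The last single reading was 12.0 N.
- **Final pictures:** The tube is against the stop. The gap between jaw and pad has closed by about 5 mm, which is about 50 N on the pad and agrees with the force reading. The magnet has not moved; I did not check the other bystanders up close, but the arm never went near them.

**What disagreed:** My running force of 7.3 N is below the stated 8.5 N, so I used the ratio rather than the absolute figure. There was also a radial side-load of up to about 8 N on the knob from a small error in the arc I followed.

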